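# Reset the tripped bench power unit

### The arm

A 6-joint arm with a two-finger parallel gripper is mounted at the origin on a cart in front of the work surface, level with it; the furniture and walls round the work are solid. World frame = base frame: x ahead of the robot, y to its left, z up, the work surface at z = 0. Lengths are in m, angles in degrees, forces in N, time in s.
With the tool pointing down it reaches from about 0.275 to 0.825 m from the base axis. Payload 4.9 kg.
Tool frame: the origin (TCP) lies on the centre line of the jaws, within the pads' length; the fingertips stand 14 mm ahead of it and the grasp point (between the pads) lies 5 mm behind it; z points along the fingers, y is the line along which they close (so a half turn about z gives the same grasp; the last joint's range is limited). The gripper opens to 85 mm and grips with 20 to 120 N. Pads are 22 mm wide; open, the fingers measure 114 mm over their backs; the gripper's body (76 mm by 85 mm) begins 54 mm behind the grasp point. The pads swing forward as they close: fully open they stand 13 mm farther back than shut.
Start: joints at [-82.231, 18.69, -11.035, 60.275, 0, 82.311], TCP at [0.147, -0.53, 0.215] pointing down, gripper open.
Joint ranges: [-152.03, 152.03], [-55.5, 102.48], [-74.3, 77.21], [-110.64, 120.58], [-84.22, 78.4], [-180, 180]. Speed limits (degrees/s): [147.25, 147.25, 180, 180, 180, 180].

### API

Orientations are given as a 3x3 rotation matrix whose columns are the frame's x, y, z axes.
In Python, from station import arm, vision gives the robot as it stands.
- The arm moves only by the tool step_arm, never from a script. Its argument "steps" is a list of rows, each a list of 3 entries, a list of its own where there are three numbers: the opening, from 0 (shut) to 1 (fully open), then the shift along the tool's x, y, z in m, then the turn about the tool's z in rad. A call has 1 to 20 rows; each row is the pose to reach, as a shift and turn from the pose commanded when the call began, along the tool's axes at that moment; what a row does not reach only later rows make up. A row lasts 1/12 s, in which the tool goes at most 41.7 mm and 7.16 degrees, less where a joint would pass 70% of its speed; a pose out of reach is approached as far as the arm can. A call with a gripper value outside its range is refused whole. The fingers move at their own pace and stop on an object; the grip force is fixed at half the most. Time passes only in rows, so rows that repeat a pose let the fingers close. It gives the time, the measured TCP pose, the force, the opening and the grip force at its end, in the units of the state.
- arm.get_state(): the state, without advancing time (a new reading comes with each control period).
- vision.camera(name): name is "scene" or "side" or "wrist"; returns a dict with "pixels" (420x560x3 uint8, blue, green, red), "mtx" (3x3 intrinsics, pixels), "dist" ([k1, k2, p1, p2, k3] as OpenCV has them; the pictures are not rectified), "R" (3x3) and "t" (3): a world point X has camera coordinates R X + t. Camera axes: x right, y down, z forward; pixel columns grow to the right and rows downward; lengths in m; the calibration is good to about 2 mm. A picture is of the moment at which its call begins. There is no depth.
- arm.sign_off(): hands the job in; it is judged then, once.
Trained networks look in the newest picture that a camera, given by its name, has taken for a name from the list of things; names that differ only in an ending like _2 or _b are one class to them, and where a whole thing is asked for, a point or a joint stands for the part that bears it (a point fixed in the world has none). Each returns a list of dicts, best first, with "conf" (0 to 1); they miss things now and then, are a little off and sometimes report something else, mostly with a low value. They report only what shows in the picture. A call takes as long as a camera call.
- vision.outline_of(thing, camera): "mask" (420x560 bool, what is visible of it) and "pixel" ([column, row] in pixels, amid what is visible of it).
- vision.mark_of(thing, camera): "pixel" ([column, row] in pixels: a listed point, or the origin of a listed thing).
The state is a dict: "t": time; "q": joint angles; "joint_vel": joint speeds; "joint_efforts": joint torques, N m; "tool_pos": TCP position; "tcp_rot": TCP orientation; "force": force on the tool from outside, world axes, zero at the start; "ft_torque": the same for the moment, N m; "grip_width": finger opening in m; "grip_force": force on a finger pad.
Only numpy, scipy, OpenCV 4.12 (cv2) and the standard library are available. Lean on these libraries where they do the work, as an engineer would, in place of code of your own. Each camera call takes 0.05 s, during which the arm holds its last target. There are 200 camera calls.

### The job

One of the two bench power units has tripped and shows a red lamp. With the fingertips push its yellow guard fully open, reach into the well and press the sunken reset key fully down for about two seconds, then let the key up and push the guard fully shut again. Only touch and push, without pinching or lifting anything; do not shove the units out of place, and leave the green-lamp unit's guard and key and the other things alone.

Things in the scene. Friction and masses are not known exactly. Their poses are not given: they have to be found in the camera images.
- tripped: bench power unit with a red lamp; the one to reset. Grey box 100 x 160 x 50 mm (x, y, z), 2.5 kg, loose on the worktop; origin at the centre of its underside. -x: black front panel, roughly facing the robot. On top at y = +65 mm the lamp (19 mm across, 6 mm high); at y = -34 mm a well with the reset key, under a yellow sliding guard
- ready: bench power unit with a green lamp; not to be operated. Grey box 100 x 160 x 50 mm (x, y, z), 2.5 kg, loose on the worktop; origin at the centre of its underside. -x: black front panel, roughly facing the robot. On top at y = +65 mm the lamp (19 mm across, 6 mm high); at y = -34 mm a well with the reset key, under a yellow sliding guard
- tripped_well (a point): centre of the mouth of the red-lamp unit's well, level with the case's top (50 mm above the worktop); axes as the unit's. The well is 46 x 36 mm (x, y), 30 mm deep. The white key, 28 x 22 mm, is in its middle, its flat top 16 mm below this point (21 mm when fully down)
- tripped_rib (a point): middle of the top edge of the push rib of the red-lamp unit's guard, 22 mm above the case's top; axes as the unit's. The guard is a plate 66 x 56 mm (x, y), its upper face 6 mm above the case's top; the rib stands across its middle, 48 mm along x, 8 mm thick along y, 16 mm above the plate. Guide rails beside it (33 to 38 mm off in x) rise 8 mm above the case
- tripped_guard (a joint): travel of the red-lamp unit's guard in m: 0 = shut, centred over the well; 0.054 = end stop, well fully free. It grows as the guard goes to the unit's own +y (towards the lamp). About 1.5 N of friction, no spring: it stays where it is left. It starts shut or up to 12 mm open
- tripped_key (a joint): travel of the red-lamp unit's key in m: 0 = up, 0.005 = fully down; springs back by itself. About 2 N to start, 5 N fully down
- ready_rib (a point): middle of the top edge of the push rib of the green-lamp unit's guard, 22 mm above the case's top; axes as the unit's. The guard is a plate 66 x 56 mm (x, y), its upper face 6 mm above the case's top; the rib stands across its middle, 48 mm along x, 8 mm thick along y, 16 mm above the plate. Guide rails beside it (33 to 38 mm off in x) rise 8 mm above the case
- ready_key (a joint): travel of the green-lamp unit's key in m: 0 = up, 0.005 = fully down; springs back by itself. About 2 N to start, 5 N fully down
- tape: roll of yellow tape lying flat, 45 mm across, 18 mm high; origin at the centre of its underside; loose bystander
- driver: small black screwdriver with a red cap, lying, 122 mm long, 11 mm thick; origin at the middle of its underside, its length along its own y; loose bystander
- dish: dark round screw dish, 58 mm across, 12 mm high; origin at the centre of its underside; loose bystander

How it is judged (in metres and radians):
On the way, in this order (a step that is already met when the one before it is completed fails the run):
1. the red-lamp unit's guard is pushed fully open (at least 48 of 54 mm) (value of joint tripped_guard above 0.048 m), for 0.2 s.
2. its key is held fully down by the fingers (at least 4 of 5 mm) for 1.5 s (value of joint tripped_key above 0.004 m and contact force between the fingers and tripped_key above 0.5 N), for 1.5 s.
At the end, for the whole second after the job is handed in: The red-lamp unit's guard is shut again (within 5 mm), its key is up (within 1 mm), both units stand level and still within 20 mm of where they stood, and the green-lamp unit's key is up and its guard within 10 mm of where it was (value of joint tripped_guard below 0.005 m and value of joint each of tripped_key, ready_key below 0.001 m and distance of each of tripped, ready from where it was at the start of the episode below 0.02 m and distance of ready_rib from where it was at the start of the episode below 0.01 m and angle between tripped's own z axis and vertical below 0.05 rad and linear speed of tripped below 0.01 m/s); the robot touches nothing.
It fails at once if the guard's rib is pinched between the fingers (fingers astride it and touching it, the grasp point over its middle) (y of the grasp point in the frame of tripped_rib between -0.006 and 0.006 m and contact force between the fingers and tripped_guard above 0.5 N).
It fails at once if a unit is lifted, carried or shoved more than 20 mm (distance of any of tripped, ready from where it was at the start of the episode above 0.02 m).
It fails at once if the green-lamp unit's key is pressed or its guard moved more than 10 mm (value of joint ready_key above 0.002 m or distance of ready_rib from where it was at the start of the episode above 0.01 m).
It fails at once if tape, screwdriver or dish is moved more than 20 mm (distance of any of tape, driver, dish from where it was at the start of the episode above 0.02 m).
It also fails if it takes over 54 s, if anything falls off the work surface, if the arm or the gripper's body presses on something with over 40 N, if the wrist force passes 120 N, or if a joint passes its speed limit or range.

## Working session

There is one attempt and no reset: what is moved stays moved. The work goes in short steps, Python scripts to look and compute and a tool call to move; the robot and the scene stay as the last step left them, time stands still between calls to the robot, and variables do not carry over. Pictures are saved under pics/ and viewed, at most 12 in all, crops included, and the job is handed in when it is done.

Besides the shell and the picture viewer there is one more tool, called after ">>>" by a JSON object that holds its "api" and its "payload", one argument or row to a line. step_arm: Moves the arm, as the interface text tells. Its arguments: {"type":"object","properties":{"steps":{"type":"array"}},"required":["steps"]}

```bash
mkdir -p pics; cat > h.py <<'E'
import numpy as np, cv2
from station import arm, vision
def ray(c,px):
    n=cv2.undistortPoints(np.array([[px]],float),c["mtx"],np.array(c["dist"]))[0,0]
    R=np.array(c["R"]);t=np.array(c["t"]).ravel()
    return -R.T@t, R.T@np.array([n[0],n[1],1.])
def onz(c,px,z):
    o,d=ray(c,px); return o+d*(z-o[2])/d[2]
def proj(c,X):
    R=np.array(c["R"]);return cv2.projectPoints(np.array(X,float).reshape(-1,1,3),cv2.Rodrigues(R)[0],np.array(c["t"],float).ravel(),np.array(c["mtx"]),np.array(c["dist"]))[0][:,0]
E
python3 - <<'E'
from h import *
np.set_printoptions(precision=4,suppress=True)
ims=[]
Z=dict(tripped=0,ready=0,tripped_well=.05,tripped_rib=.072,ready_rib=.072,tape=0,driver=0,dish=0)
for n in ["scene","side"]:
    c=vision.camera(n);ims.append(c["pixels"]);cv2.imwrite(f"pics/{n}0.png",c["pixels"])
    print(n,"cam at",ray(c,[280,210])[0])
    for k,z in Z.items():
        for d in vision.mark_of(k,n)[:2]: print(k,round(d["conf"],2),np.array(d["pixel"]),onz(c,d["pixel"],z))
s=arm.get_state();print(s["t"],s["tool_pos"],s["tcp_rot"],s["force"],s["grip_width"])
E
```

```text
scene cam at [-0.0104  0.5917  0.649 ]
tripped 0.6 [312.6 178.5] [ 0.4858 -0.2426  0.    ]
ready 0.69 [204.4 270.6] [0.4853 0.1792 0.    ]
tripped_well 0.62 [318.  159.6] [ 0.4842 -0.2633  0.05  ]
tripped_rib 0.63 [316.9 149.1] [ 0.4967 -0.276   0.072 ]
tripped_rib 0.58 [312.2 179.8] [ 0.4285 -0.1447  0.072 ]
ready_rib 0.79 [212.7 239.9] [0.4759 0.1528 0.072 ]
tape 0.57 [258.4 227.6] [0.4789 0.004  0.    ]
driver 0.45 [240.6 322.2] [0.3391 0.2366 0.    ]
dish 0.82 [359.6 207. ] [ 0.323  -0.2035  0.    ]
side cam at [0.3817 0.7953 0.7972]
tripped 0.73 [315.7 191.6] [ 0.3247 -0.2004  0.    ]
tripped 0.7 [249.5 176.7] [ 0.4938 -0.2534  0.    ]
ready 0.76 [236.9 312.8] [0.4824 0.1823 0.    ]
tripped_well 0.94 [250.8 155.4] [ 0.491  -0.2773  0.05  ]
tripped_well 0.61 [250.  152.5] [ 0.4941 -0.2901  0.05  ]
tripped_rib 0.57 [250.2 154.6] [ 0.4896 -0.2491  0.072 ]
ready_rib 0.66 [245.9 276.8] [0.4647 0.1519 0.072 ]
tape 0.65 [243.3 247.4] [0.4861 0.0026 0.    ]
driver 0.73 [311.3 335.7] [0.3384 0.2299 0.    ]
dish 0.53 [315.4 192.9] [ 0.3255 -0.1953  0.    ]
0.9 [ 0.1466 -0.5301  0.2153] [[ 0.9638  0.2665  0.    ]
 [ 0.2665 -0.9638 -0.    ]
 [ 0.      0.     -1.    ]] [-0.092   1.3911  0.2478] 0.0853395503558974
```

```bash
python3 - <<'E'
import cv2
a=cv2.imread("pics/scene0.png");b=cv2.imread("pics/side0.png")
cv2.imwrite("pics/a1.png",cv2.resize(a[100:220,250:410],(800,600),interpolation=cv2.INTER_CUBIC))
E
```

```text
(no output)
```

View pics/side0.png

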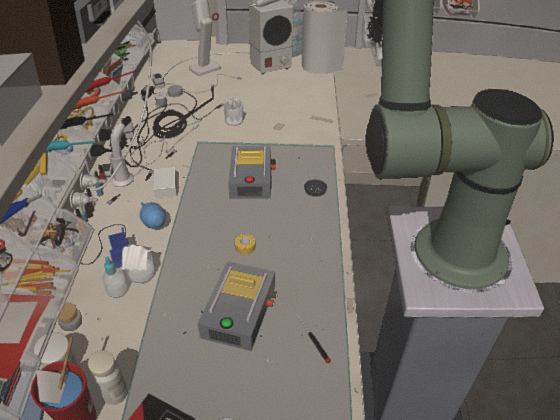

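View pics/a1.png

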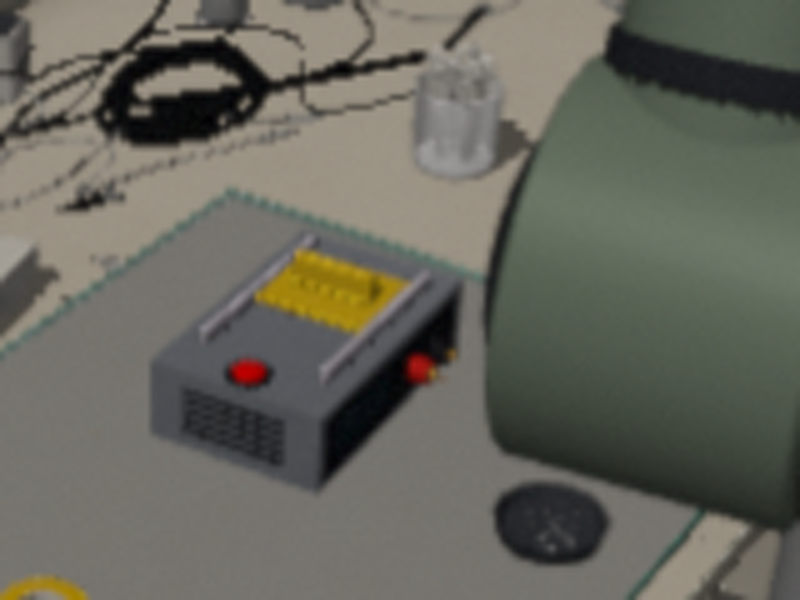

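The side picture shows the red-lamp unit at about (250,170), nearly axis-aligned, with its guard near shut. The dish is at (315,187) and the green unit at (238,305). I'll move above the red unit with the fingers shut and the tool turned so its x runs along the unit's +y.

>>> {"api": "step_arm", "payload": {
  "steps": [
    [0, [0.03, -0.013, -0.02], -0.1],
    [0, [0.06, -0.026, -0.04], -0.2],
    [0, [0.09, -0.04, -0.045], -0.3],
    [0, [0.12, -0.053, -0.045], -0.4],
    [0, [0.15, -0.066, -0.045], -0.5],
    [0, [0.18, -0.079, -0.045], -0.6],
    [0, [0.21, -0.092, -0.045], -0.7],
    [0, [0.24, -0.105, -0.045], -0.8],
    [0, [0.27, -0.118, -0.045], -0.9],
    [0, [0.3, -0.131, -0.045], -1.0],
    [0, [0.33, -0.144, -0.045], -1.1],
    [0, [0.36, -0.157, -0.045], -1.2],
    [0, [0.378, -0.165, -0.045], -1.3],
    [0, [0.378, -0.165, -0.045], -1.3],
    [0, [0.378, -0.165, -0.045], -1.3]
  ]
}}

```text
t: 2.15
tool_pos: [0.4674, -0.2696, 0.2601]
tcp_rot: [[-0.0, 1.0, -0.001], [1.0, 0.0, -0.0], [-0.0, -0.001, -1.0]]
force: [0.1, -0.1, 0.2]
grip_width: 0.0001
grip_force: 0.0
```

```bash
python3 - <<'E'
from h import *
np.set_printoptions(precision=4,suppress=True)
Z=dict(tripped=0,tripped_well=.05,tripped_rib=.072)
for n in ["wrist","side","scene"]:
    c=vision.camera(n);cv2.imwrite(f"pics/{n}1.png",c["pixels"])
    print(n,"cam at",ray(c,[280,210])[0])
    for k,z in Z.items():
        for d in vision.mark_of(k,n)[:2]: print(k,round(d["conf"],2),np.array(d["pixel"]),onz(c,d["pixel"],z))
s=arm.get_state();print(s["t"],s["q"],s["tool_pos"],s["tcp_rot"],s["force"],s["grip_width"])
E
```

```text
wrist cam at [ 0.4676 -0.1981  0.4183]
tripped 0.91 [294.3 148.9] [ 0.4919 -0.2383  0.    ]
tripped_well 0.92 [296.4 182.7] [ 0.4922 -0.2734  0.05  ]
tripped_rib 0.78 [297.6 176.7] [ 0.4919 -0.2621  0.072 ]
side cam at [0.3817 0.7953 0.7972]
tripped 0.89 [249.4 179.6] [ 0.493  -0.2412  0.    ]
tripped_well 0.66 [251.9 158.2] [ 0.4872 -0.265   0.05  ]
tripped_rib 0.81 [248.6 153.3] [ 0.494  -0.2545  0.072 ]
tripped_rib 0.26 [310.2 337.4] [0.3442 0.2845 0.072 ]
scene cam at [-0.0104  0.5917  0.649 ]
tripped 0.64 [314.7 177.3] [ 0.4843 -0.2509  0.    ]
tripped_well 0.96 [317.6 158.4] [ 0.4883 -0.2679  0.05  ]
tripped_rib 0.6 [320.7 153. ] [ 0.4778 -0.2644  0.072 ]
2.75 [-37.9372  16.0942  -7.9859  65.9159  -0.0006  52.1514] [ 0.4668 -0.2706  0.2603] [[ 0.0015  1.      0.    ]
 [ 1.     -0.0015 -0.0001]
 [-0.0001  0.     -1.    ]] [-0.0202  0.1887 -0.115 ] -0.00013969187236653055
```

View pics/wrist1.png

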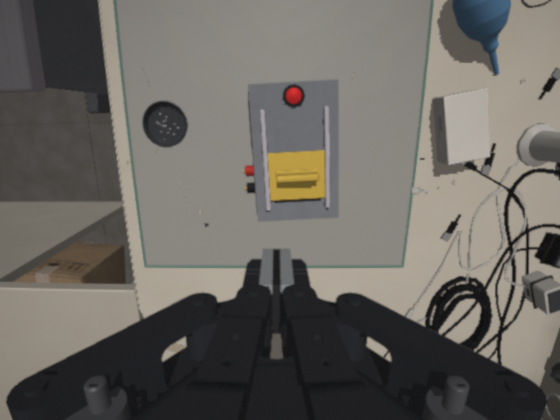

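The wrist view shows the red lamp at (293,95), the guard plate spanning about (268–326, 150–201) with its rib at (297,177), and the unit turned by only a degree or two. Next I'll get exact figures for the pose.

```bash
python3 - <<'E'
from h import *
np.set_printoptions(precision=4,suppress=True)
c=vision.camera("wrist");im=c["pixels"];hsv=cv2.cvtColor(im,cv2.COLOR_BGR2HSV)
roi=np.zeros(im.shape[:2],np.uint8);roi[75:225,244:345]=255
red=(cv2.inRange(hsv,(0,150,100),(8,255,255))|cv2.inRange(hsv,(172,150,100),(180,255,255)))&roi;red[120:]=0
m=cv2.moments(red,True);lp=[m['m10']/m['m00'],m['m01']/m['m00']];L=onz(c,lp,.056);print("lamp",lp,L[:2])
yel=cv2.inRange(hsv,(20,120,80),(35,255,255))&roi
r=cv2.minAreaRect(cv2.findNonZero(yel));bp=cv2.boxPoints(r)
B=np.array([onz(c,p,.056)[:2] for p in bp]);print("guard corners",B,B.mean(0))
o=vision.outline_of("tripped","wrist")[0];mk=o["mask"].astype(np.uint8);mk[:, :252]=0
r=cv2.minAreaRect(cv2.findNonZero(mk));T=np.array([onz(c,p,.05)[:2] for p in cv2.boxPoints(r)]);print("case",T,T.mean(0))
cv2.imwrite("pics/crop2.png",cv2.resize(im[70:230,220:380],(600,600),interpolation=cv2.INTER_CUBIC))
E
```

```text
lamp [293.662037037037, 94.11574074074075] [ 0.4867 -0.1744]
guard corners [[ 0.4581 -0.2376]
 [ 0.5221 -0.2341]
 [ 0.5275 -0.2902]
 [ 0.4608 -0.294 ]] [ 0.4921 -0.264 ]
case [[ 0.441  -0.1581]
 [ 0.5368 -0.1579]
 [ 0.5453 -0.3213]
 [ 0.4376 -0.3212]] [ 0.4902 -0.2397]
```

View pics/crop2.png

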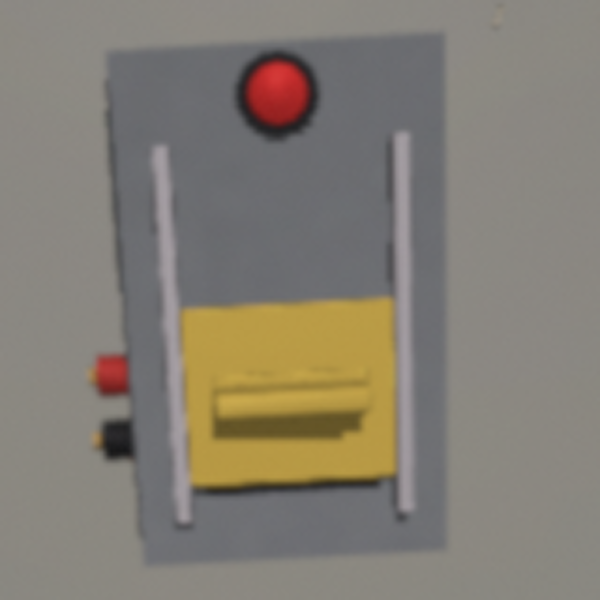

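The crop shows the case-top corners at (108,51), (444,34), (445,549) and (145,564), the lamp at (278,93), and the guard at (182–396, 298–488).

```bash
python3 - <<'E'
from h import *
np.set_printoptions(precision=4,suppress=True)
c=vision.camera("wrist")
f=lambda p,z: onz(c,[220+(p[0]+.5)/3.75-.5,70+(p[1]+.5)/3.75-.5],z)[:2]
img=dict(corn=[(108,51),(444,34),(445,549),(145,564)])
P=np.array([f(p,.05) for p in img['corn']]+[f((278,93),.056)])
M=np.array([[-.05,.08],[.05,.08],[.05,-.08],[-.05,-.08],[0,.065]])
pc,mc=P.mean(0),M.mean(0);H=(M-mc).T@(P-pc);th=np.arctan2(H[0,1]-H[1,0],H[0,0]+H[1,1])
R=np.array([[np.cos(th),-np.sin(th)],[np.sin(th),np.cos(th)]]);t=pc-R@mc
print("yaw",np.degrees(th),"origin",t,"res",(P-(M@R.T+t))*1000)
well=t+R@[0,-.034];print("well",well)
G=np.array([f(p,.056) for p in [(182,309),(393,298),(396,475),(192,488)]]);print("guard unit frame",(G-t)@R)
print("rib unit",(np.array([f(p,.072) for p in [(216,396),(368,388)]])-t)@R, (f((293,394),.072)-t)@R)
s=arm.get_state();print(s['t'],s['tool_pos'],'tool in unit',(np.array(s['tool_pos'][:2])-t)@R)
E
```

```text
yaw 3.043343187731063 origin [ 0.4906 -0.2393] res [[ 0.66   -0.3278]
 [-0.5112 -0.7202]
 [-0.5298  0.5373]
 [ 0.6352  0.7446]
 [-0.2542 -0.2338]]
well [ 0.4924 -0.2733]
guard unit frame [[-0.032   0.0038]
 [ 0.0324  0.0037]
 [ 0.0327 -0.0519]
 [-0.0322 -0.0527]]
rib unit [[-0.0229 -0.0207]
 [ 0.0223 -0.0207]] [-0.     -0.0214]
2.9 [ 0.4669 -0.2703  0.2603] tool in unit [-0.0253 -0.0297]
```

```bash
python3 - <<'E'
from h import *
c=vision.camera("wrist");s=arm.get_state();R=np.array(s['tcp_rot']);p=np.array(s['tool_pos'])
for d in (0.001,.014,.027):
    print(d,[proj(c,p+R@[x,0,d])[0].round(1) for x in (-.011,.011)])
g=cv2.cvtColor(c["pixels"],cv2.COLOR_BGR2GRAY);print(g[236:300:2,276],g[252,250:305:2])
E
```

```text
0.001 [array([275.4, 270.2]), array([275.4, 233.4])]
0.014 [array([275.4, 260.1]), array([275.4, 225.5])]
0.027 [array([275.4, 251.2]), array([275.5, 218.5])]
[136 136 136 136 136 136 113  42  29  31  29  30  29  28  31  30  29  30
  30  30  30  30  30  29  34  40  41  41  41  40  40  41] [136 136 136 136 135 135 122 107 107 107 107  90  38  29  37  87 107 108
 108 108 120 136 136 136 137 136 136 136]
```

>>> {"api": "step_arm", "payload": {
  "steps": [
    [0, [-0.006, 0.009, 0.03], -0.02],
    [0, [-0.012, 0.018, 0.06], -0.04],
    [0, [-0.017, 0.026, 0.09], -0.055],
    [0, [-0.017, 0.026, 0.12], -0.055],
    [0, [-0.017, 0.026, 0.145], -0.055],
    [0, [-0.017, 0.026, 0.16], -0.055],
    [0, [-0.017, 0.026, 0.165], -0.055],
    [0, [-0.017, 0.026, 0.165], -0.055],
    [0, [-0.017, 0.026, 0.165], -0.055]
  ]
}}

```text
t: 3.7
tool_pos: [0.4934, -0.2877, 0.096]
tcp_rot: [[-0.054, 0.999, 0.001], [0.999, 0.054, -0.0], [-0.001, 0.001, -1.0]]
force: [0.5, -0.2, 1.0]
grip_width: -0.0
grip_force: 0.0
```

```bash
python3 - <<'E'
from h import *
c=vision.camera("side");cv2.imwrite("pics/s3.png",cv2.resize(c["pixels"][110:220,190:340],(800,586),interpolation=cv2.INTER_CUBIC))
s=arm.get_state();R=np.array(s['tcp_rot']);p=np.array(s['tool_pos'])
for d in (0.001,.014,.027): print(d,[((proj(c,p+R@[.011,x,d])[0]-[190,110])*5.33).round(0) for x in (-.0145,.0145)])
print(s['t'],p,s['force'],R)
E
```

```text
0.001 [array([348., 162.]), array([286., 162.])]
0.014 [array([348., 185.]), array([287., 185.])]
0.027 [array([349., 208.]), array([287., 208.])]
3.75 [ 0.49382721 -0.28796069  0.0965754 ] [ 0.33409401 -0.41074361 -0.17297054] [[-0.05404033  0.99853733  0.00168697]
 [ 0.99853784  0.05404249 -0.00126016]
 [-0.00134948  0.0016164  -0.99999778]]
```

View pics/s3.png

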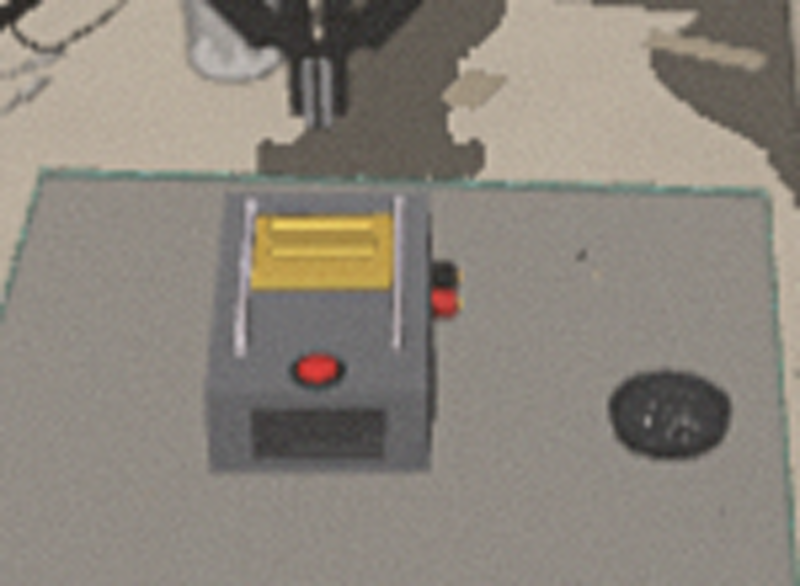

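The side view shows the fingertips at (318,128) in the crop, above and behind the unit, with the rib at about (322,228). I'll check the side camera's projection against known unit points.

```bash
cat >> h.py <<'E'
TH=np.radians(3.04);RU=np.array([[np.cos(TH),-np.sin(TH),0],[np.sin(TH),np.cos(TH),0],[0,0,1]]);TU=np.array([.4906,-.2393,0])
U=lambda x,y,z: TU+RU@[x,y,z]
E
python3 - <<'E'
from h import *
cs=vision.camera("side");cw=vision.camera("wrist")
for nm,P in dict(lamp=U(0,.065,.056),rib=U(0,-.0243,.072),c1=U(-.05,.08,.05),c2=U(.05,.08,.05),c3=U(-.05,-.08,.05)).items(): print(nm,((proj(cs,P)[0]-[190,110])*5.33).round(0),proj(cw,P)[0].round(0))
cv2.imwrite("pics/w4.png",cw["pixels"])
s=arm.get_state();R=np.array(s['tcp_rot']);p=np.array(s['tool_pos'])
for d in (0,.014,.027): print(d,[proj(cw,p+R@[x,0,d])[0].round(1) for x in (-.011,.0,.011)])
E
```

```text
lamp [313. 363.] [274.  42.]
rib [319. 220.] [274. 198.]
c1 [425. 394.] [189.  17.]
c2 [200. 394.] [359.  17.]
c3 [426. 193.] [205. 265.]
0 [array([275.3, 271.1]), array([275.3, 253. ]), array([275.3, 234.2])]
0.014 [array([275.3, 260.1]), array([275.3, 243.1]), array([275.3, 225.5])]
0.027 [array([275.4, 251.3]), array([275.4, 235.2]), array([275.4, 218.6])]
```

View pics/w4.png

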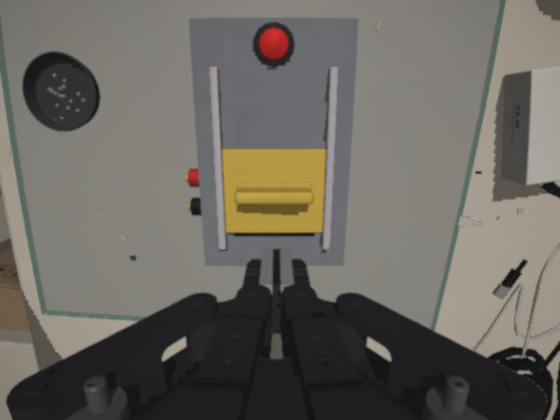

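```bash
python3 - <<'E'
from h import *
s=arm.get_state();R=np.array(s['tcp_rot']);p=np.array(s['tool_pos'])
def tri(a,b):
    (o1,d1),(o2,d2)=a,b
    A=np.stack([d1,-d2],1);k=np.linalg.lstsq(A,o2-o1,rcond=None)[0]
    X,Y=o1+d1*k[0],o2+d2*k[1];return X,Y
cs=vision.camera("side");cw=vision.camera("wrist");cc=vision.camera("scene")
X,Y=tri(ray(cw,[276,249]),ray(cs,[249.6,134]))
print(X,Y,R.T@((X+Y)/2-p), p)
print("cal check lamp",tri(ray(cw,[274,43]),ray(cs,[190+317/5.33,110+368/5.33])))
cv2.imwrite("pics/sc5.png",cv2.resize(cc["pixels"][70:220,250:450],(800,600),interpolation=cv2.INTER_CUBIC))
for d in (0,.014,.027): print(d,[((proj(cc,p+R@[x,0,d])[0]-[250,70])*4).round(0) for x in (-.011,.011)])
E
```

```text
[ 0.49359106 -0.2783652   0.11337607] [ 0.49240335 -0.27850683  0.11340614] [ 0.0096761  -0.00036429 -0.01655126] [ 0.49391972 -0.28810637  0.0968582 ]
cal check lamp (array([ 0.4868783 , -0.174432  ,  0.05292089]), array([ 0.48561557, -0.17456075,  0.05291229]))
0 [array([290., 271.]), array([275., 284.])]
0.014 [array([289., 289.]), array([274., 303.])]
0.027 [array([288., 306.]), array([273., 320.])]
```

View pics/sc5.png

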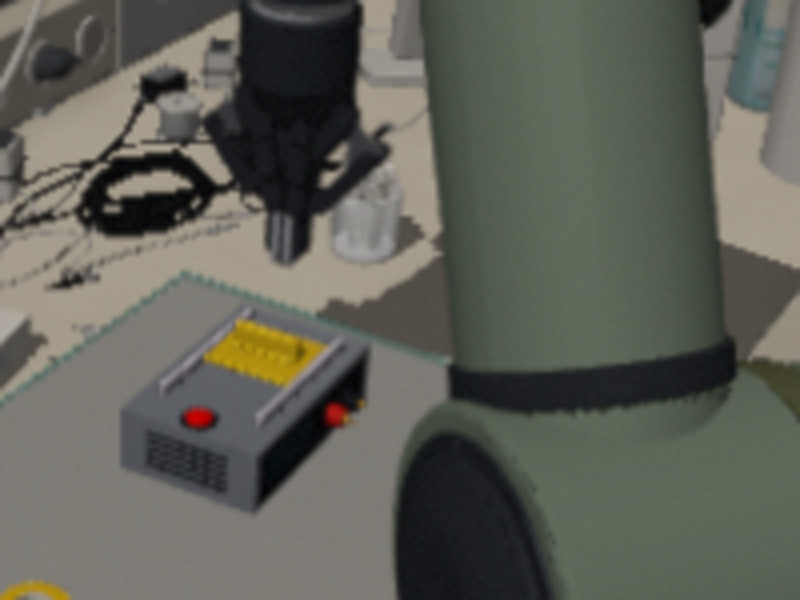

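All three cameras agree that the shut fingertips are about 30 mm higher than the reported pose implies, at z≈0.113 with the TCP at 0.097. I'll trust the images and lower the arm carefully while watching the force.

>>> {"api": "step_arm", "payload": {
  "steps": [
    [0, [0, 0, 0.015], 0],
    [0, [0, 0, 0.03], 0],
    [0, [0, 0, 0.036], 0],
    [0, [0, 0, 0.04], 0],
    [0, [0, 0, 0.042], 0],
    [0, [0, 0, 0.042], 0],
    [0, [0, 0, 0.042], 0]
  ]
}}

```text
t: 4.58
tool_pos: [0.4933, -0.2876, 0.0539]
tcp_rot: [[-0.054, 0.999, 0.001], [0.999, 0.054, -0.001], [-0.001, 0.001, -1.0]]
force: [-1.0, 0.4, -0.2]
grip_width: -0.0001
grip_force: 0.0
```

```bash
python3 - <<'E'
from h import *
cs=vision.camera("side");cw=vision.camera("wrist");s=arm.get_state();R=np.array(s['tcp_rot']);p=np.array(s['tool_pos'])
print(s['t'],p,s['force'])
a=cv2.resize(cs["pixels"][120:190,205:300],(570,420),interpolation=cv2.INTER_CUBIC);b=cv2.resize(cw["pixels"][120:300,200:350],None,fx=420/180,fy=420/180)
cv2.imwrite("pics/c6.png",np.hstack([a,b])[:, :800] if a.shape[1]+b.shape[1]<=800 else cv2.resize(np.hstack([a,b]),(800,365)))
print(a.shape,b.shape)
tip=p+R@[.0105,0,-.0165];print("tip pred side crop",(proj(cs,tip)[0]-[205,120])*6,"wrist",proj(cw,tip)[0])
E
```

```text
4.6833 [ 0.49337423 -0.28768849  0.05392643] [-0.01989914 -0.49866843  0.14003875]
(420, 570, 3) (420, 350, 3)
tip pred side crop [269.26881596 172.37611414] wrist [275.34652321 247.21590659]
```

View pics/c6.png

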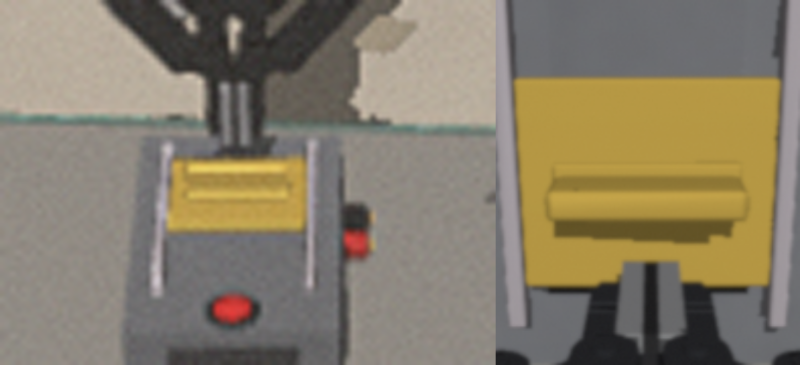

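The tips are now about level with the rib's top (z≈0.07) with no contact force, which confirms the offset. They sit about 10 mm behind the rib at (650,270) in the right panel. I'll lower 9 mm and push the guard open.

>>> {"api": "step_arm", "payload": {
  "steps": [
    [0, [0, 0, 0.004], 0],
    [0, [0, 0, 0.008], 0],
    [0, [0, 0, 0.009], 0],
    [0, [0, 0, 0.009], 0],
    [0, [0.004, 0, 0.009], 0],
    [0, [0.008, 0, 0.009], 0],
    [0, [0.012, 0, 0.009], 0],
    [0, [0.016, 0, 0.009], 0],
    [0, [0.02, 0, 0.009], 0],
    [0, [0.02, 0, 0.009], 0]
  ]
}}

```text
t: 5.52
tool_pos: [0.4919, -0.2664, 0.0444]
tcp_rot: [[-0.055, 0.998, 0.0], [0.998, 0.055, 0.001], [0.001, 0.0, -1.0]]
force: [0.0, 0.3, 0.4]
grip_width: 0.0003
grip_force: 0.0
```

>>> {"api": "step_arm", "payload": {
  "steps": [
    [0, [0.004, 0, 0], 0],
    [0, [0.008, 0, 0], 0],
    [0, [0.012, 0, 0], 0],
    [0, [0.016, 0, 0], 0],
    [0, [0.02, 0, 0], 0],
    [0, [0.023, 0, 0], 0],
    [0, [0.026, 0, 0], 0],
    [0, [0.028, 0, 0], 0],
    [0, [0.03, 0, 0], 0]
  ]
}}

```text
t: 6.27
tool_pos: [0.4903, -0.2373, 0.0444]
tcp_rot: [[-0.054, 0.999, 0.0], [0.999, 0.054, -0.0], [-0.0, 0.0, -1.0]]
force: [0.0, -2.1, 0.6]
grip_width: 0.0002
grip_force: 0.8
```

```bash
cat > g.py <<'E'
from h import *
import sys
cw=vision.camera("wrist");s=arm.get_state();p=np.array(s['tool_pos'])
print(s['t'],'tool unit',RU.T@(p-TU),'F',np.array(s['force']).round(2))
for k,z in (("tripped_rib",.072),("tripped_well",.05),("tripped",0.)):
    for d in vision.mark_of(k,"wrist")[:1]: print(k,round(d['conf'],2),(RU.T@(onz(cw,d['pixel'],z)-TU)).round(4))
hsv=cv2.cvtColor(cw["pixels"],cv2.COLOR_BGR2HSV)
yel=cv2.inRange(hsv,(20,120,80),(35,255,255));yel[:, :200]=0;yel[:,350:]=0
ys=np.where(yel.sum(1)>255*60)[0];print('plate rows',ys.min(),ys.max(),[(RU.T@(onz(cw,[275,r],.056)-TU))[1].round(4) for r in(ys.min(),ys.max())])
red=(cv2.inRange(hsv,(0,150,100),(8,255,255))|cv2.inRange(hsv,(172,150,100),(180,255,255)));red[:,:230]=0;red[:,330:]=0
m=cv2.moments(red,True)
if m['m00']:print('lamp',(RU.T@(onz(cw,[m['m10']/m['m00'],m['m01']/m['m00']],.056)-TU)).round(4))
if len(sys.argv)>1: cv2.imwrite(sys.argv[1],cw["pixels"])
E
python3 g.py pics/w7.png
```

```text
6.3167 tool unit [-0.00017859  0.0024031   0.0443615 ] F [-0.83 -1.05  1.04]
tripped_rib 0.83 [-0.0006  0.0176  0.072 ]
tripped 0.92 [ 0.0003 -0.0012  0.    ]
plate rows 179 279 [np.float64(0.0454), np.float64(-0.0075)]
lamp [-0.0005  0.0652  0.056 ]
```

View pics/w7.png

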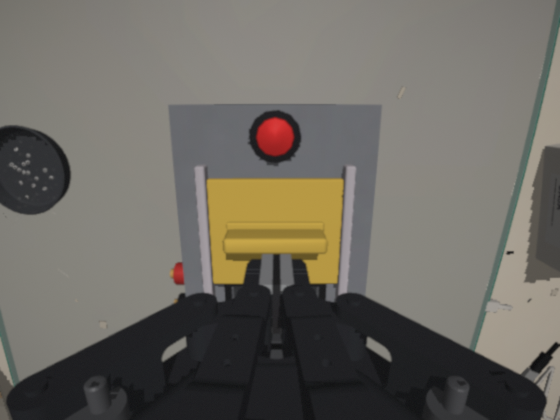

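The guard is about 51 mm open, with the plate's top edge at row 179 and the fingers behind the rib at (275,255). I'll push 3 mm further to the stop, hold briefly, then back off and up.

>>> {"api": "step_arm", "payload": {
  "steps": [
    [0, [0.0015, 0, 0], 0],
    [0, [0.003, 0, 0], 0],
    [0, [0.003, 0, 0], 0],
    [0, [0.003, 0, 0], 0],
    [0, [0.003, 0, 0], 0]
  ]
}}

```text
t: 6.88
tool_pos: [0.4899, -0.2347, 0.0442]
tcp_rot: [[-0.054, 0.999, -0.0], [0.999, 0.054, -0.0], [-0.0, -0.0, -1.0]]
force: [-0.3, -3.2, -1.7]
grip_width: -0.0
grip_force: 1.4
```

>>> {"api": "step_arm", "payload": {
  "steps": [
    [0, [-0.004, 0, 0], 0],
    [0, [-0.012, 0, -0.01], 0],
    [0, [-0.024, 0, -0.02], 0],
    [0, [-0.037, 0, -0.025], 0],
    [0, [-0.039, 0, -0.025], 0],
    [0, [-0.039, 0, -0.025], 0],
    [0, [-0.039, 0, -0.025], 0]
  ]
}}

```text
t: 7.47
tool_pos: [0.4917, -0.2729, 0.0687]
tcp_rot: [[-0.054, 0.999, -0.001], [0.999, 0.054, 0.001], [0.001, -0.001, -1.0]]
force: [1.0, 1.2, -0.5]
grip_width: -0.0001
grip_force: 0.0
```

```bash
python3 g.py pics/w8.png
```

```text
7.5167 tool unit [-0.00083548 -0.03328804  0.06855753] F [0.6  0.33 0.61]
tripped_rib 0.95 [0.0005 0.02   0.072 ]
tripped_well 0.79 [ 0.0004 -0.0334  0.05  ]
plate rows 99 201 [np.float64(0.047), np.float64(-0.0076)]
lamp [-0.0005  0.0645  0.056 ]
```

View pics/w8.png

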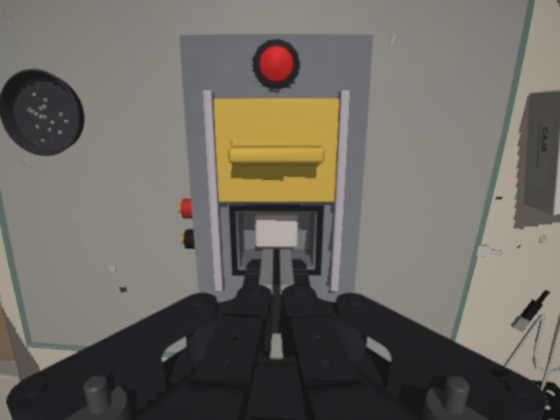

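The guard is fully open (rib at unit y +20 mm), and the well with its white key at (277,232) is free. The unit hasn't moved, and the tool is over the well's centre. Now I'll descend.

>>> {"api": "step_arm", "payload": {
  "steps": [
    [0, [0, 0.001, 0.01], 0],
    [0, [0, 0.001, 0.02], 0],
    [0, [0, 0.001, 0.03], 0],
    [0, [0, 0.001, 0.038], 0],
    [0, [0, 0.001, 0.044], 0],
    [0, [0, 0.001, 0.047], 0],
    [0, [0, 0.001, 0.047], 0],
    [0, [0, 0.001, 0.047], 0]
  ]
}}

```text
t: 8.33
tool_pos: [0.4932, -0.2734, 0.0221]
tcp_rot: [[-0.054, 0.999, -0.0], [0.999, 0.054, 0.0], [0.0, -0.0, -1.0]]
force: [1.4, -0.3, 0.9]
grip_width: -0.0002
grip_force: 0.0
```

>>> {"api": "step_arm", "payload": {
  "steps": [
    [0, [0, 0, 0.002], 0],
    [0, [0, 0, 0.004], 0],
    [0, [0, 0, 0.004], 0],
    [0, [0, 0, 0.004], 0]
  ]
}}

```text
t: 8.67
tool_pos: [0.4933, -0.2734, 0.0184]
tcp_rot: [[-0.054, 0.999, 0.0], [0.999, 0.054, -0.0], [-0.0, 0.0, -1.0]]
force: [-0.3, 0.3, 1.2]
grip_width: 0.0001
grip_force: 0.0
```

>>> {"api": "step_arm", "payload": {
  "steps": [
    [0, [0, 0, 0.001], 0],
    [0, [0, 0, 0.002], 0],
    [0, [0, 0, 0.003], 0],
    [0, [0, 0, 0.003], 0],
    [0, [0, 0, 0.003], 0]
  ]
}}

```text
t: 9.08
tool_pos: [0.4933, -0.2735, 0.0155]
tcp_rot: [[-0.054, 0.999, 0.0], [0.999, 0.054, -0.0], [-0.0, 0.0, -1.0]]
force: [0.6, 0.5, 3.3]
grip_width: 0.0001
grip_force: 1.6
```

>>> {"api": "step_arm", "payload": {
  "steps": [
    [0, [0, 0, 0.001], 0],
    [0, [0, 0, 0.002], 0],
    [0, [0, 0, 0.002], 0],
    [0, [0, 0, 0.002], 0]
  ]
}}

```text
t: 9.42
tool_pos: [0.4934, -0.2735, 0.0134]
tcp_rot: [[-0.054, 0.999, 0.0], [0.999, 0.054, -0.0], [-0.0, 0.0, -1.0]]
force: [-1.4, -0.0, 3.7]
grip_width: 0.0002
grip_force: 2.2
```

>>> {"api": "step_arm", "payload": {
  "steps": [
    [0, [0, 0, 0.001], 0],
    [0, [0, 0, 0.0015], 0],
    [0, [0, 0, 0.0015], 0],
    [0, [0, 0, 0.0015], 0]
  ]
}}

```text
t: 9.75
tool_pos: [0.4934, -0.2735, 0.0129]
tcp_rot: [[-0.054, 0.999, 0.001], [0.999, 0.054, -0.001], [-0.001, 0.001, -1.0]]
force: [-3.0, 1.7, 12.9]
grip_width: -0.0003
grip_force: 6.5
```

>>> {"api": "step_arm", "payload": {
  "steps": [
    [0, [0, 0, 0.0005], 0],
    [0, [0, 0, 0.001], 0],
    [0, [0, 0, 0.001], 0],
    [0, [0, 0, 0.001], 0]
  ]
}}

```text
t: 10.08
tool_pos: [0.4935, -0.2735, 0.0128]
tcp_rot: [[-0.054, 0.999, 0.001], [0.999, 0.054, -0.001], [-0.001, 0.001, -1.0]]
force: [-6.3, 3.5, 20.5]
grip_width: 0.0001
grip_force: 10.2
```

The key has bottomed: the force has risen to 20 N and z has stopped. I'll ease off slightly and hold.

>>> {"api": "step_arm", "payload": {
  "steps": [
    [0, [0, 0, -0.0007], 0],
    [0, [0, 0, -0.0007], 0],
    [0, [0, 0, -0.0007], 0],
    [0, [0, 0, -0.0007], 0],
    [0, [0, 0, -0.0007], 0],
    [0, [0, 0, -0.0007], 0],
    [0, [0, 0, -0.0007], 0],
    [0, [0, 0, -0.0007], 0],
    [0, [0, 0, -0.0007], 0],
    [0, [0, 0, -0.0007], 0],
    [0, [0, 0, -0.0007], 0],
    [0, [0, 0, -0.0007], 0],
    [0, [0, 0, -0.0007], 0],
    [0, [0, 0, -0.0007], 0],
    [0, [0, 0, -0.0007], 0],
    [0, [0, 0, -0.0007], 0],
    [0, [0, 0, -0.0007], 0],
    [0, [0, 0, -0.0007], 0],
    [0, [0, 0, -0.0007], 0],
    [0, [0, 0, -0.0007], 0]
  ]
}}

```text
t: 11.75
tool_pos: [0.4934, -0.2735, 0.0129]
tcp_rot: [[-0.054, 0.999, 0.001], [0.999, 0.054, -0.001], [-0.001, 0.001, -1.0]]
force: [-3.8, 2.4, 15.2]
grip_width: -0.0002
grip_force: 7.6
```

>>> {"api": "step_arm", "payload": {
  "steps": [
    [0, [0, 0, -0.0005], 0],
    [0, [0, 0, -0.01], 0],
    [0, [0, 0, -0.03], 0],
    [0, [0, 0, -0.055], 0],
    [0, [0, 0, -0.08], 0],
    [0, [0, 0, -0.09], 0],
    [0, [0, 0, -0.09], 0],
    [0, [0, 0, -0.09], 0]
  ]
}}

```text
t: 12.42
tool_pos: [0.4932, -0.2734, 0.1013]
tcp_rot: [[-0.054, 0.999, 0.0], [0.999, 0.054, -0.0], [-0.0, 0.0, -1.0]]
force: [-0.4, 0.2, -0.5]
grip_width: -0.0001
grip_force: 0.0
```

```bash
python3 g.py
```

```text
12.4667 tool unit [ 0.00014344 -0.03363147  0.10037053] F [ 0.16 -0.39  0.57]
tripped_rib 0.77 [-0.0015  0.0202  0.072 ]
tripped_well 0.7 [0.0007 0.0184 0.05  ]
tripped 0.75 [0.0007 0.0012 0.    ]
plate rows 101 188 [np.float64(0.0471), np.float64(-0.0078)]
lamp [-0.0005  0.0647  0.056 ]
```

Next I'll cross over the rib, lower on its lamp side, and push the guard shut.

>>> {"api": "step_arm", "payload": {
  "steps": [
    [0, [0.02, 0, 0], 0],
    [0, [0.045, 0, 0], 0],
    [0, [0.065, 0, 0], 0],
    [0, [0.077, 0, 0.01], 0],
    [0, [0.077, 0, 0.025], 0],
    [0, [0.077, 0, 0.04], 0],
    [0, [0.077, 0, 0.051], 0],
    [0, [0.077, 0, 0.056], 0],
    [0, [0.077, 0, 0.056], 0],
    [0, [0.077, 0, 0.056], 0]
  ]
}}

```text
t: 13.45
tool_pos: [0.4886, -0.1963, 0.045]
tcp_rot: [[-0.054, 0.999, -0.001], [0.999, 0.054, 0.001], [0.001, -0.001, -1.0]]
force: [0.3, -0.1, 0.2]
grip_width: -0.0006
grip_force: 0.0
```

>>> {"api": "step_arm", "payload": {
  "steps": [
    [0, [-0.004, 0, 0], 0],
    [0, [-0.008, 0, 0], 0],
    [0, [-0.012, 0, 0], 0],
    [0, [-0.016, 0, 0], 0],
    [0, [-0.02, 0, 0], 0],
    [0, [-0.024, 0, 0], 0],
    [0, [-0.028, 0, 0], 0],
    [0, [-0.032, 0, 0], 0],
    [0, [-0.036, 0, 0], 0],
    [0, [-0.04, 0, 0], 0],
    [0, [-0.044, 0, 0], 0],
    [0, [-0.048, 0, 0], 0],
    [0, [-0.052, 0, 0], 0],
    [0, [-0.055, 0, 0], 0],
    [0, [-0.058, 0, 0], 0],
    [0, [-0.06, 0, 0], 0],
    [0, [-0.06, 0, 0], 0]
  ]
}}

```text
t: 14.87
tool_pos: [0.4922, -0.257, 0.0454]
tcp_rot: [[-0.054, 0.999, -0.0], [0.999, 0.054, -0.001], [-0.001, -0.0, -1.0]]
force: [-0.6, 0.5, -0.5]
grip_width: -0.0
grip_force: 0.0
```

>>> {"api": "step_arm", "payload": {
  "steps": [
    [0, [-0.001, 0, 0], 0],
    [0, [-0.002, 0, 0], 0],
    [0, [-0.003, 0, 0], 0],
    [0, [-0.003, 0, 0], 0],
    [0, [-0.003, 0, 0], 0]
  ]
}}

```text
t: 15.28
tool_pos: [0.4922, -0.2587, 0.0454]
tcp_rot: [[-0.054, 0.999, -0.0], [0.999, 0.054, 0.001], [0.001, -0.0, -1.0]]
force: [0.2, 3.3, 2.2]
grip_width: 0.0003
grip_force: 1.7
```

```bash
python3 g.py
```

```text
15.3333 tool unit [ 0.00051009 -0.01951054  0.04535986] F [0.58 3.69 1.65]
tripped 0.56 [-0.0014  0.0016  0.    ]
plate rows 236 279 [np.float64(-0.0054), np.float64(-0.0296)]
lamp [-0.0005  0.0647  0.056 ]
```

Force has risen to about 3.5 N with the plate edge at -5.4 mm (fully shut is -6 mm), so it is against the stop. I'll back off, rise and verify.

>>> {"api": "step_arm", "payload": {
  "steps": [
    [0, [0.004, 0, 0], 0],
    [0, [0.012, 0, -0.005], 0],
    [0, [0.012, 0, -0.03], 0],
    [0, [0.005, 0, -0.06], 0],
    [0, [-0.02, 0, -0.09], 0],
    [0, [-0.045, 0, -0.12], 0],
    [0, [-0.06, 0, -0.15], 0],
    [0, [-0.06, 0, -0.16], 0],
    [0, [-0.06, 0, -0.16], 0]
  ]
}}

```text
t: 16.23
tool_pos: [0.4973, -0.3213, 0.2091]
tcp_rot: [[-0.053, 0.999, 0.005], [0.999, 0.053, -0.005], [-0.005, 0.005, -1.0]]
force: [1.0, 0.7, -0.6]
grip_width: 0.0003
grip_force: 0.0
```

```bash
python3 g.py pics/w9.png
```

```text
16.2833 tool unit [ 0.00133936 -0.08063756  0.20664402] F [ 0.56  0.33 -0.55]
tripped_rib 0.75 [ 0.0008 -0.0356  0.072 ]
tripped_well 0.73 [-0.     -0.0342  0.05  ]
tripped 0.72 [-0.0002 -0.0023  0.    ]
plate rows 112 169 [np.float64(-0.0067), np.float64(-0.0613)]
lamp [-0.0004  0.0644  0.056 ]
```

View pics/w9.png

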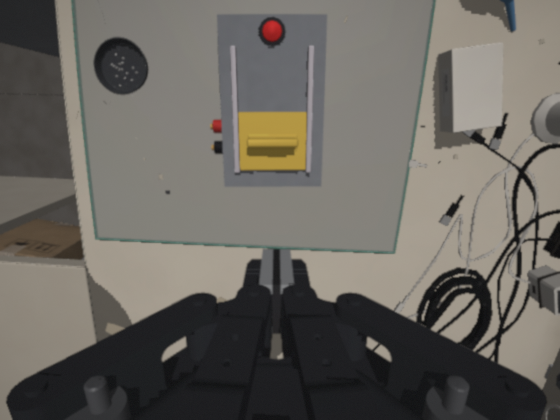

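The guard is shut (plate centred at -34 mm), the unit is in place and the arm is clear. The key showed a spring-force rise and then a hard stop, and was held for about 2 s. Handing in.

```bash
python3 -c "
from station import arm;print(arm.sign_off())"
```

```text
the job is handed in; nothing more can be done
None
```

I pushed the red-lamp unit's guard fully open, held its reset key down for about 2 s, let it up, pushed the guard fully shut and handed the job in; the lamp still looked red in the last picture, and sign-off gave no verdict.

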